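# Sort the blanks, then hold the long one in the corner jig

## Robot

A 6-joint arm with a two-finger parallel gripper is mounted at the origin on a cart in front of the work surface, level with it; the furniture and walls round the work are solid. World frame = base frame: x ahead of the robot, y to its left, z up, the work surface at z = 0. Lengths are in m, angles in rad, forces in N, time in s.
With the tool pointing down it reaches from about 0.3 to 0.75 m from the base axis. Payload 8.5 kg.
Tool frame: the origin (TCP) lies at the very end of the fingers, on their centre line; the grasp point (between the pads) lies 19 mm behind it (grasp_offset is the distance from the TCP to the grasp point, in m); z points along the fingers, y is the line along which they close (so a half turn about z gives the same grasp; the last joint's range is limited). The gripper opens to 88 mm and grips with 3 to 60 N. Pads are 18 mm wide; open, the fingers measure 123 mm over their backs; the gripper's body (75 mm by 187 mm) begins 45 mm behind the grasp point.
Start: joints at [1.052, 0.381, 1.297, -0, 1.464, -0.215], TCP at [0.165, 0.525, 0.239] pointing down, gripper open.
Joint ranges: [-3.11, 3.11], [-0.89, 2.33], [0.22, 2.48], [-1.42, 4.56], [0.17, 2.85], [-2.88, 2.88]. Speed limits (rad/s): [2.39, 2.39, 3.14, 3.14, 3.14, 3.14].

## Interface

Orientations are given as a rotation vector (axis times angle).
In Python, from station import * gives the robot as it stands.
- The arm moves only by the tool servo_tool, never from a script. Its argument "plan" is a list of rows, each a list of 3 entries, a list of its own where there are three numbers: the finger opening in m, from 0 to 0.0881, then the shift along the tool's x, y, z in m, then the turn about the tool's z in degrees. A call has 1 to 12 rows; each row shifts and turns the commanded pose from where the row before left it, along the tool's axes as they then stand; what a row does not reach is not made up. A row lasts 1/12 s, in which the tool goes at most 41.7 mm and 7.16 degrees, less where a joint would pass 70% of its speed; a pose out of reach is approached as far as the arm can. A call with a gripper value outside its range is refused whole. The fingers move at their own pace and stop on an object; "squeeze" is the grip in N (left out, the last holds). Time passes only in rows, so rows that do not move let the fingers close. It gives the time, the measured TCP pose, the force, the opening and the grip force at its end, in the units of the state.
- observe(): the state, without advancing time (a new reading comes with each control period).
- capture(name): name is "scene" or "side" or "wrist"; returns the picture (400x640x3 uint8, blue, green, red); there is no depth.
- camera_info(name): a dict with "fx", "fy", "cx", "cy" (pixels), "world_from_camera" (4x4, takes a point from camera to world coordinates); the wrist camera has in their place "tool_from_camera" (4x4, takes a point from camera to tool coordinates, whose origin is the TCP and whose axes are the flange's). Camera axes: x right, y down, z forward; pixel columns grow to the right and rows downward; lengths in m; the calibration is good to about 2 mm. A picture is of the moment at which its call begins: read the wrist's pose just before it. camera_info takes no time and is no camera call.
- close_job(): hands the job in; it is judged then, once.
The state is a dict: "t": time; "joints": joint angles; "joint_vel": joint speeds; "joint_torque": joint torques, N m; "position": TCP position; "tcp_rot": TCP orientation; "ft_force": force on the tool from outside, world axes, zero at the start; "wrist_torque": the same for the moment, N m; "gripper_width": finger opening in m; "grasp_force": force on a finger pad.
Only numpy, scipy, OpenCV 4.12 (cv2) and the standard library are available. Lean on these libraries where they do the work, as an engineer would, in place of code of your own. Each camera call takes 0.05 s, during which the arm holds its last target. There are 200 camera calls.

## Task

Two aluminium blanks were left mixed on the bench, ready for drilling. First lay the shorter one flat in the free part of the rack row that already holds a short blank, lying across the row as that one does, and let go; then lay the longer one flat on the plate of the corner jig, its long side along the back fence, push it fully home into the corner and keep pressing it firmly against both fences at once. Finish like that, still holding and pressing it so that it is ready to be marked, and leave everything else on the bench where it is.

Things in the scene. Friction and masses are not known exactly. Their poses are not given: they have to be found in the camera images.
- short_blank: loose aluminium block, the shorter one: 30 (its x) x 50 (its y) x 45 mm high (z), about 0.18 kg, two dark holes on top; origin at the centre of its underside. Starts on the bench, grasp it across the 30 mm width
- long_blank: loose aluminium block, the longer one: 30 (its x) x 80 (its y) x 45 mm high (z), about 0.29 kg, two dark holes on top; origin at the centre of its underside. Starts on the bench, grasp it across the 30 mm width
- corner_jig: fixed green-painted steel plate 110 (x) x 150 (y) x 8 mm thick carrying two bright steel fences that stand 15 mm above the plate (23 mm above the bench); origin at the centre of its underside, z up. Both fences meet at its +x, +y corner; the plate is open to -x and -y. All rigid; a blank drags with noticeable friction on the plate and along the fences
- jig_corner (a point): the point on the plate's upper face where the inner faces of the two fences would meet, 23 mm in x and 55 mm in y from the plate's centre, 8 mm above the bench; axes as the jig's. A long blank fully home, long side to the back fence, has its origin 15 mm towards -x and 40 mm towards -y from here
- back_fence: fixed fence bar of the jig, far side: 14 (x) x 112 (y) x 15 mm high, runs along the jig's y, its inner face looks to the jig's -x; the long side of the blank goes against it; origin at the centre of its underside. An 8 mm gap is left between the fences in the corner
- side_fence: fixed fence bar of the jig, left side: 70 (x) x 14 (y) x 15 mm high, runs along the jig's x, its inner face looks to the jig's -y; the end of the blank goes against it; origin at the centre of its underside
- blank_rack: fixed blue tray, 140 (x) x 166 (y) mm, floor 4 mm thick, walls 4 mm thick rising 12 mm above the floor; origin at the centre of its underside. Two rows run along its x: the narrow one (62 mm wide inside) on its -y side for short blanks, the wide one (92 mm) on its +y side for long blanks. One blank of the matching length is fixed at the +x end of each row, lying across the row; the 99 mm of row at the -x end are free
- short_row (a point): middle of the free part of the short row, on the row's floor, 4 mm above the bench; axes as the rack's (x along the row, y across it). The nearest fixed blank's face is 49.5 mm towards +x, the row's end wall 49.5 mm towards -x, the side walls 31 mm to either side
- calliper: bystander: vernier caliper lying on the bench, 67 x 220 x 11 mm, origin at the centre of its underside; leave it alone
- tin: bystander: round grease tin with red lid, 72 mm across, 38 mm high, origin at the centre of its underside; leave it alone
- lid_knob: bystander: black round knob, 41 mm across, 32 mm high, origin at the centre of its underside; leave it alone
- black_marker: bystander: black marker pen, 138 mm long, origin at the centre of its underside; leave it alone
Mind the look-alikes: they are no part of the job. Leave any blue or purple look-alike of the long_blank alone.

How it is judged:
On the way, in this order (a step that is already met when the one before it is completed fails the run):
1. the short blank stands released in the free part of the short row (x of short_blank in the frame of short_row between -0.04 and 0.04 m and y of short_blank in the frame of short_row between -0.009 and 0.009 m and z of short_blank in the frame of short_row between -0.003 and 0.003 m and angle between the y axis of short_blank and the y axis of blank_rack, either way round below 0.25 rad and angle between short_blank's own z axis and vertical below 0.08 rad and contact force between the fingers and short_blank below 0.1 N and linear speed of short_blank below 0.02 m/s), for 0.2 s.
2. the long blank is pressed into the corner against both fences (x of long_blank in the frame of jig_corner between -0.0175 and -0.0125 m and y of long_blank in the frame of jig_corner between -0.0425 and -0.0375 m and z of long_blank in the frame of jig_corner between -0.002 and 0.002 m and angle between the y axis of long_blank and the y axis of corner_jig, either way round below 0.06 rad and angle between long_blank's own z axis and vertical below 0.05 rad and contact force between long_blank and back_fence above 1.5 N and contact force between long_blank and side_fence above 1.5 N and contact force between the fingers and long_blank above 1.5 N and linear speed of long_blank below 0.01 m/s), for 0.3 s.
At the end, for the whole second after the job is handed in: Short blank released and still on the short row's free floor (within 40 mm along, 9 mm across, 0.25 rad). Long blank flat on the jig plate, within 2.5 mm of home both ways and 0.06 rad, still, gripper touching it, over 1.5 N on each fence (all of step 1 and all of step 2); the arm keeps its last pose, push and grip.
It fails at once if a bystander is shifted by more than 30 mm (distance of any of calliper, tin, lid_knob, black_marker from where it was at the start of the episode above 0.03 m).
It also fails if it takes over 67 s, if anything falls off the work surface, if the arm or the gripper's body presses on something with over 40 N, if the wrist force passes 120 N, or if a joint passes its speed limit or range.

## Working session

There is one attempt and no reset: what is moved stays moved. The work goes in short steps, Python scripts to look and compute and a tool call to move; the robot and the scene stay as the last step left them, time stands still between calls to the robot, and variables do not carry over. Pictures are saved under pics/ and viewed, at most 10 in all, crops included, and the job is handed in when it is done.

Besides the shell and the picture viewer there is one more tool, called after "Emit:" by a JSON object that holds its "api" and its "payload", one argument or row to a line. servo_tool: Moves the arm, as the interface text tells. Its arguments: {"type":"object","properties":{"plan":{"type":"array","items":{"type":"array"}},"squeeze":{"type":"number"}},"required":["plan"]}

```bash
mkdir -p pics; cat > h.py <<'E'
from station import *
import numpy as np, cv2
from scipy.spatial.transform import Rotation as R
def cam(name):
    c=camera_info(name); 
    if name=="wrist":
        s=observe(); T=np.eye(4); T[:3,:3]=R.from_rotvec(s["tcp_rot"]).as_matrix(); T[:3,3]=s["position"]
        W=T@np.array(c["tool_from_camera"])
    else: W=np.array(c["world_from_camera"])
    return c,W
def px2w(c,W,u,v,z):
    d=W[:3,:3]@np.array([(u-c["cx"])/c["fx"],(v-c["cy"])/c["fy"],1]); o=W[:3,3]
    return o+d*(z-o[2])/d[2]
def w2px(c,W,p):
    q=np.linalg.inv(W)@np.append(p,1); return q[0]/q[2]*c["fx"]+c["cx"],q[1]/q[2]*c["fy"]+c["cy"]
E
python3 - <<'E'
from h import *
for n in ("scene","side"):
    im=capture(n); cv2.imwrite(f"pics/{n}0.png",im)
    c,W=cam(n); print(n,c["fx"],W.round(3).tolist())
print(observe())
E
```

```text
scene 463.0438122579266 [[0.558, -0.422, 0.714, -0.379], [-0.829, -0.306, 0.467, -0.652], [0.022, -0.853, -0.521, 0.742], [0.0, 0.0, 0.0, 1.0]]
side 438.988342005404 [[0.918, -0.243, 0.313, 0.209], [-0.397, -0.584, 0.708, -0.89], [0.011, -0.774, -0.633, 0.837], [0.0, 0.0, 0.0, 1.0]]
{'t': 0.1, 'joints': array([ 1.05166455e+00,  3.81127833e-01,  1.29814651e+00, -1.31731748e-05,
        1.46362683e+00, -2.15287469e-01]), 'joint_vel': array([-1.00266440e-04, -1.39069063e-03, -2.34355733e-03,  4.53668643e-05,
        7.58963957e-04,  1.56388536e-03]), 'joint_torque': array([ 3.70406779e-03, -4.38651466e+01, -2.24908966e+01,  7.14534963e-02,
        3.42526892e-02, -9.27679821e-05]), 'position': array([0.16442482, 0.52458118, 0.23821292]), 'tcp_rot': array([-4.75372153e-01, -3.10495529e+00,  1.92548606e-03]), 'ft_force': array([-0.05420228,  0.11284212, -0.81122263]), 'wrist_torque': array([ 0.03330329, -0.05190786, -0.00482364]), 'grasp_force': 0.0, 'gripper_width': 0.08805021663633893}
```

View pics/scene0.png

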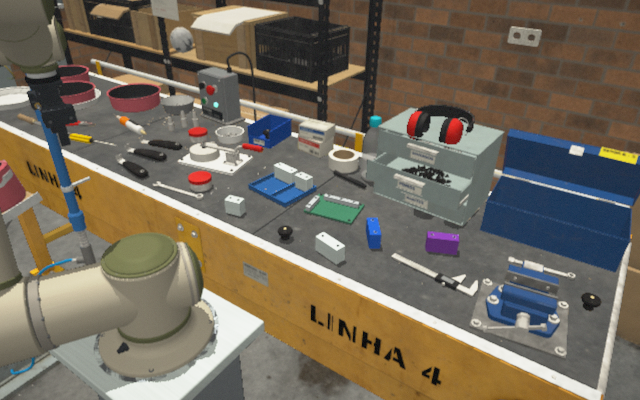

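The scene shows a short grey blank at (235,205), a long grey blank at (330,247), the rack at (283,182) and the green jig at (335,207). The look-alikes are blue at (374,232) and purple at (442,242). The two grey aluminium blocks fit the description, and I'll confirm that in a side-camera crop.

```bash
python3 - <<'E'
from h import *
c,W=cam("scene"); c2,W2=cam("side")
P=[px2w(c,W,u,v,0) for u,v in [(235,212),(330,258),(283,190),(335,212),(374,245),(442,250)]]
Q=[w2px(c2,W2,p) for p in P]
for p,q in zip(P,Q): print(p.round(3),np.round(q))
Q=np.array(Q); x0,y0=np.maximum(Q.min(0)-60,0).astype(int); x1,y1=(Q.max(0)+50).astype(int)
x1=min(x1,640);y1=min(y1,400)
im=cv2.imread("pics/side0.png")[y0:y1,x0:x1]; k=min(800/im.shape[1],600/im.shape[0]); print(x0,y0,k)
cv2.imwrite("pics/side0c.png",cv2.resize(im,None,fx=k,fy=k,interpolation=cv2.INTER_CUBIC))
E
```

```text
[0.428 0.19  0.   ] [243. 193.]
[ 0.41  -0.155  0.   ] [274. 271.]
[0.611 0.156 0.   ] [302. 185.]
[ 0.6   -0.048  0.   ] [325. 226.]
[ 0.525 -0.221  0.   ] [326. 276.]
[ 0.61  -0.378  0.   ] [387. 313.]
183 125 2.5316455696202533
```

View pics/side0c.png

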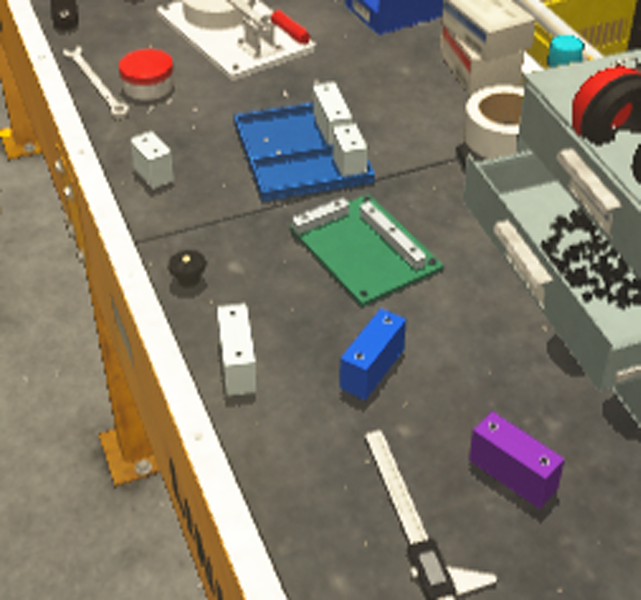

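Both aluminium blanks are confirmed, short at crop (152,150) and long at (237,340), with the blue and purple ones left out. Next: rough poses, and the move numbers to a high viewpoint.

```bash
cat >> h.py <<'E'
def delta(p,yaw=None):
    """tool-axes shift (mm), from the measured pose, to world TCP p; turn (deg) so that tool y heads along yaw (deg, mod 180)"""
    s=observe(); M=R.from_rotvec(s["tcp_rot"]).as_matrix()
    cur=np.degrees(np.arctan2(M[1,1],M[0,1])); t=0 if yaw is None else -((yaw-cur+90)%180-90)
    print("t",round(s["t"],2),"pos",s["position"].round(4),"yyaw",round(cur,1),"j6",s["joints"][5].round(2),"tilt",M[:,2].round(3),"| shift mm",(M.T@(np.array(p)-s["position"])*1000).round(1),"turn",round(t,1))
def rect(c,W,pts,z):
    P=np.array([px2w(c,W,u,v,z)[:2] for u,v in pts]); e=np.roll(P,-1,0)-P
    print("ctr",P.mean(0).round(4),"len",np.linalg.norm(e,axis=1).round(4),"ang",(np.degrees(np.arctan2(e[:,1],e[:,0]))%180).round(1)); return P
E
python3 - <<'E'
from h import *
c,W=cam("side"); f=lambda L:[(183+x/2.5316,125+y/2.5316) for x,y in L]
rect(c,W,f([(131,141),(151,131),(171,149),(151,160)]),.045)
rect(c,W,f([(218,307),(245,304),(254,357),(223,367)]),.045)
rect(c,W,f([(235,117),(260,195),(373,170),(345,97)]),.016)
rect(c,W,f([(291,226),(363,303),(442,264),(360,198)]),.008)
delta([.5,.05,.42],0)
print(camera_info("wrist"))
E
```

```text
ctr [0.4279 0.1826] len [0.0297 0.0462 0.0303 0.0473] ang [ 21.2 105.   23.2 104.5]
ctr [ 0.4195 -0.1499] len [0.0272 0.0733 0.0315 0.0814] ang [166.3  77.4   1.2  75. ]
ctr [0.6121 0.1537] len [0.164  0.1426 0.1605 0.1492] ang [ 81.3 177.1  78.8 175.4]
ctr [ 0.6058 -0.0435] len [0.1485 0.1077 0.1451 0.095 ] ang [ 99.7  11.9 104.7   9.7]
t 0.1 pos [0.1644 0.5246 0.2382] yyaw 72.6 j6 -0.22 tilt [-0.001 -0.001 -1.   ] | shift mm [-462.1 -352.7 -181.5] turn 72.6
{'fx': 301.0329754876613, 'fy': 301.0329754876613, 'cx': 322.11345571669835, 'cy': 201.76982809219535, 'tool_from_camera': array([[ 1.08977212e-03, -9.65060453e-01, -2.62025064e-01,
         6.75749547e-02],
       [ 9.99999406e-01,  1.05535855e-03,  2.72060510e-04,
        -5.42049186e-04],
       [ 1.39755521e-05, -2.62025205e-01,  9.65061030e-01,
        -1.47085062e-01],
       [ 0.00000000e+00,  0.00000000e+00,  0.00000000e+00,
         1.00000000e+00]])}
```

Sizes agree with the given ones. Moving the wrist over the short blank and rack for a close look.

Emit:
{"api": "servo_tool", "payload": {
  "plan": [
    [0.088,[-0.031,-0.024,0.002],0],
    [0.088,[-0.031,-0.024,0.002],0],
    [0.088,[-0.031,-0.024,0.002],0],
    [0.088,[-0.031,-0.024,0.002],0],
    [0.088,[-0.031,-0.024,0.002],0],
    [0.088,[-0.031,-0.024,0.002],0],
    [0.088,[-0.031,-0.024,0.002],0],
    [0.088,[-0.031,-0.024,0.002],0],
    [0.088,[-0.031,-0.024,0.002],0],
    [0.088,[-0.031,-0.024,0.002],0],
    [0.088,[-0.031,-0.024,0.002],0],
    [0.088,[-0.031,-0.024,0.002],0]
  ]
}}

```text
t: 1.1
position: [0.4339, 0.1368, 0.2146]
tcp_rot: [-0.476, -3.105, -0.0]
ft_force: [-0.5, 1.4, -0.5]
gripper_width: 0.0879
grasp_force: 0.0
```

Emit:
{"api": "servo_tool", "payload": {
  "plan": [
    [0.088,[0,0,0],7],
    [0.088,[0,0,0],7],
    [0.088,[0,0,0],7],
    [0.088,[0,0,0],7],
    [0.088,[0,0,0],7],
    [0.088,[0,0,0],7],
    [0.088,[0,0,0],7],
    [0.088,[0,0,0],5],
    [0.088,[0,0,0],0]
  ]
}}

```text
t: 1.85
position: [0.4332, 0.1387, 0.2145]
tcp_rot: [-1.837, -2.548, 0.001]
ft_force: [-0.3, -0.6, -0.6]
gripper_width: 0.0879
grasp_force: 0.0
```

```bash
python3 - <<'E'
from h import *
c,W=cam("wrist"); delta([.4279,.1826,.1],18)
im=capture("wrist"); cv2.imwrite("pics/w1.png",im)
for p in ([.428,.183,.045],[.612,.154,.016],[.606,-.044,.008]): print(np.round(w2px(c,W,p)))
E
```

```text
t 1.85 pos [0.4332 0.1387 0.2145] yyaw 18.4 j6 -0.27 tilt [-0.001 -0.    -1.   ] | shift mm [ 43.3   8.9 114.5] turn 0.4
[332. 143.]
[468. 214.]
[399. 340.]
```

View pics/w1.png

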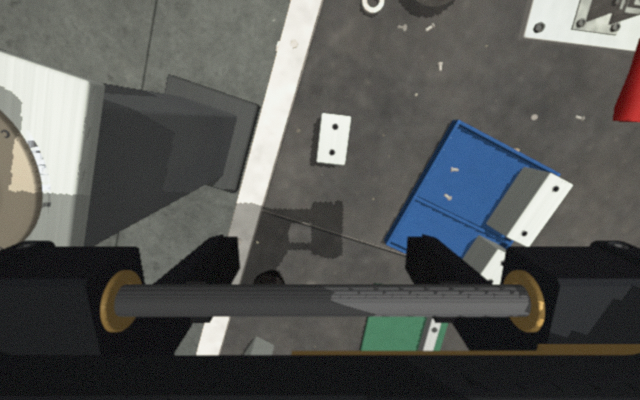

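The wrist view shows the short blank's top at (333,139), rack corners at (457,121) and (386,243), and the rack's divider and fixed blanks on the right. Measuring these.

```bash
cat >> h.py <<'E'
def blob(im,c,W,uv,z,th=190):
    m=(im.min(2)>th).astype(np.uint8); n,l=cv2.connectedComponents(m)
    k=l[uv[1]-3:uv[1]+4,uv[0]-3:uv[0]+4]; k=np.bincount(k[k>0]).argmax()
    b=cv2.boxPoints(cv2.minAreaRect(np.argwhere(l==k)[:,::-1].astype(np.float32))); print(b.round(1).tolist()); return rect(c,W,b,z)
E
python3 - <<'E'
from h import *
im=cv2.imread("pics/w1.png"); c,W=cam("wrist")
blob(im,c,W,(333,139),.045)
a=px2w(c,W,457,120.5,.016);b=px2w(c,W,385.5,243,.016); d=px2w(c,W,558,167,.016)
v=a-b; print("rack edge",a.round(4),b.round(4),np.linalg.norm(v[:2]),np.degrees(np.arctan2(v[1],v[0])),"x dir",np.degrees(np.arctan2(*(d-a)[1::-1])))
for t in (1,):
    y=v/np.linalg.norm(v); x=np.array([y[1],-y[0],0]); m=(a+b)/2
    r=m+70*x/1000; print("rack ctr",r.round(4))
    # short row: centre y = -83+4+31=-48 ; x = -70+4+49.5=-16.5
    print("short_row",(r-.0165*x-.048*y).round(4))
E
```

```text
[[316.79998779296875, 161.10000610351562], [322.1000061035156, 112.80000305175781], [350.29998779296875, 115.9000015258789], [345.0, 164.1999969482422]]
ctr [0.4282 0.1878] len [0.049  0.0287 0.0492 0.0299] ang [102.2  12.7 103.6  12.4]
rack edge [0.5527 0.2494 0.016 ] [0.5323 0.0882 0.016 ] 0.16253824175898213 82.8011561024251 x dir -4.151070472460399
rack ctr [0.612 0.16  0.016]
short_row [0.5896 0.1145 0.016 ]
```

Emit:
{"api": "servo_tool", "payload": {
  "plan": [
    [0.088,[0,0,0],5.9],
    [0.088,[0.0245,0.0028,0.015],0],
    [0.088,[0.0245,0.0029,0.015],0],
    [0.088,[0,0,0.03],0],
    [0.088,[0,0,0.03],0],
    [0.088,[0,0,0.03],0],
    [0.088,[0,0,0.02],0],
    [0.088,[0,0,0],0]
  ]
}}

```text
t: 2.57
position: [0.4262, 0.1874, 0.0716]
tcp_rot: [-1.956, -2.452, 0.008]
ft_force: [-0.2, -0.5, 0.6]
gripper_width: 0.088
grasp_force: 0.0
```

```bash
python3 - <<'E'
from h import *
delta([.4282,.1878,.018],12.5)
E
```

```text
t 2.57 pos [0.4262 0.1874 0.0716] yyaw 12.9 j6 -0.07 tilt [-0.007 -0.001 -1.   ] | shift mm [-0.1  2.4 53.6] turn 0.4
```

Emit:
{"api": "servo_tool", "payload": {
  "plan": [
    [0.088,[0,0.002,0.02],0],
    [0.088,[0,0,0.02],0],
    [0.088,[0,0,0.0135],0],
    [0.05,[0,0,0],0],
    [0.03,[0,0,0],0],
    [0.02,[0,0,0],0],
    [0.02,[0,0,0],0],
    [0.02,[0,0,0],0],
    [0.02,[0,0,0],0],
    [0.02,[0,0,0],0]
  ],
  "squeeze": 30
}}

```text
t: 3.4
position: [0.4302, 0.1882, 0.0216]
tcp_rot: [1.962, 2.453, 0.001]
ft_force: [-0.7, -0.0, -0.5]
gripper_width: 0.0432
grasp_force: 0.0
```

Emit:
{"api": "servo_tool", "payload": {
  "plan": [
    [0.02,[0,0,0],0],
    [0.02,[0,0,-0.01],0],
    [0.02,[0,0,-0.02],0],
    [0.02,[0,0,-0.03],0],
    [0.02,[0,0,-0.04],0],
    [0.02,[0,0,0],0]
  ]
}}

```text
t: 3.9
position: [0.4325, 0.1887, 0.1268]
tcp_rot: [1.958, 2.448, 0.012]
ft_force: [1.9, 1.1, -0.8]
gripper_width: 0.0299
grasp_force: 30.0
```

```bash
python3 - <<'E'
from h import *
delta([.5896-.006,.1145,.117],-6)
E
```

```text
t 3.9 pos [0.4325 0.1887 0.1268] yyaw 12.7 j6 -0.06 tilt [ 0.01   0.002 -1.   ] | shift mm [-105.7  131.    11.1] turn 18.7
```

Emit:
{"api": "servo_tool", "payload": {
  "plan": [
    [0.02,[0,0,0],6.5],
    [0.02,[0,0,0],6.5],
    [0.02,[0,0,0],5.7],
    [0.02,[-0.01,0.0263,0],0],
    [0.02,[-0.01,0.0263,0],0],
    [0.02,[-0.01,0.0263,0],0],
    [0.02,[-0.01,0.0263,0],0],
    [0.02,[-0.009,0.0263,0],0],
    [0.02,[-0.009,0.0263,0],0],
    [0.02,[0,0,0],0],
    [0.02,[0,0,0],0],
    [0.02,[0,0,0],0]
  ]
}}

```text
t: 4.9
position: [0.5799, 0.1143, 0.1203]
tcp_rot: [-2.333, -2.101, 0.002]
ft_force: [-0.9, 0.2, -2.1]
gripper_width: 0.0303
grasp_force: 30.0
```

```bash
python3 - <<'E'
from h import *
c,W=cam("wrist"); delta([.5896-.006,.1145,.117],-6)
im=capture("wrist"); cv2.imwrite("pics/w2.png",im)
cv2.imwrite("pics/s2.png",capture("side"))
E
```

```text
t 4.9 pos [0.5799 0.1143 0.1203] yyaw -6.0 j6 0.1 tilt [-0.002  0.    -1.   ] | shift mm [0.6 3.6 3.3] turn -0.0
```

View pics/w2.png

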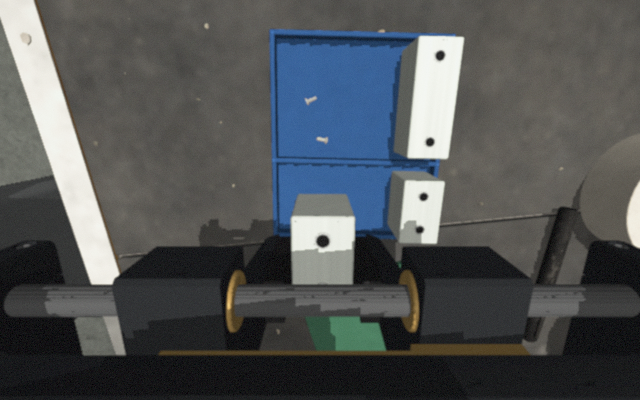

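```bash
python3 - <<'E'
from h import *
c,W=cam("wrist")
q=lambda u,v,z:px2w(c,W,u,v,z)
A=q(271,31,.016);B=q(274,236,.016);D=q(273,160,.016)
for n,p in zip("ABD",(A,B,D)): print(n,p.round(4))
v=A-B; print(np.linalg.norm(v),np.degrees(np.arctan2(v[1],v[0])), "A-D",np.linalg.norm(A-D))
L=blob(cv2.imread("pics/w2.png"),c,W,(430,100),.049)
F=[q(u,v,.049) for u,v in ((393,181),(443,181),(438,243))]; print("fixed short",np.round(F,4).tolist())
for z in (.135,.14,.145,.15,.155): print(z,np.linalg.norm(q(292,214,z)-q(354,214,z)),q(323,214,z).round(4))
for z in (.09,.095,.1,.105,.11): print(z,np.linalg.norm(q(298,195,z)-q(350,195,z)),q(324,195,z).round(4))
E
```

```text
A [0.5546 0.2492 0.016 ]
B [0.533  0.0857 0.016 ]
D [0.542  0.1531 0.016 ]
0.1649202656267756 82.47814973849576 A-D 0.09690042976055983
[[406.8999938964844, 156.8000030517578], [419.29998779296875, 32.70000076293945], [463.29998779296875, 37.099998474121094], [450.8999938964844, 161.1999969482422]]
ctr [0.665  0.1862] len [0.0808 0.0291 0.0813 0.0323] ang [ 82.6 169.   84.8 168.5]
fixed short [[0.6339, 0.1323, 0.049], [0.6707, 0.1286, 0.049], [0.6669, 0.0793, 0.049]]
0.135 0.028715775064517255 [0.5825 0.1392 0.135 ]
0.14 0.02763656401633368 [0.5827 0.1408 0.14  ]
0.145 0.026557352968150216 [0.5828 0.1424 0.145 ]
0.15 0.02547814191996653 [0.583 0.144 0.15 ]
0.155 0.024398930871782958 [0.5831 0.1455 0.155 ]
0.09 0.031679508480677326 [0.5829 0.1371 0.09  ]
0.095 0.030789837525333794 [0.583  0.1383 0.095 ]
0.1 0.029900166569990155 [0.5831 0.1396 0.1   ]
0.105 0.02901049561464663 [0.5832 0.1408 0.105 ]
0.11 0.0281208246593031 [0.5834 0.142  0.11  ]
```

Blank held centred, about 20 mm below the TCP. The short-row centre comes out at about (0.591,0.113), with the rack at -7.4°. I'm lowering it with a 6 mm bias towards the end wall.

Emit:
{"api": "servo_tool", "payload": {
  "plan": [
    [0.02,[0,0.005,0],1.4],
    [0.02,[0,0,0.02],0],
    [0.02,[0,0,0.03],0],
    [0.02,[0,0,0.025],0],
    [0.02,[0,0,0.012],0],
    [0.02,[0,0,0.004],0],
    [0.02,[0,0,0],0],
    [0.02,[0,0,0],0],
    [0.02,[0,0,0],0]
  ]
}}

```text
t: 5.75
position: [0.5851, 0.114, 0.0312]
tcp_rot: [-2.36, -2.072, 0.002]
ft_force: [-5.3, 0.1, 6.8]
gripper_width: 0.0299
grasp_force: 30.0
```

```bash
python3 - <<'E'
from h import *
delta([.5847,.1138,.024],-7.4); print(observe()["ft_force"])
E
```

```text
t 5.75 pos [0.5851 0.114  0.0312] yyaw -7.4 j6 0.12 tilt [-0.001 -0.    -1.   ] | shift mm [-0.2 -0.3  7.2] turn -0.0
[-5.32430059  0.05915421  6.79473438]
```

```bash
python3 - <<'E'
from h import *
c,W=cam("wrist"); im=capture("wrist"); s=capture("side")
c2,W2=cam("side"); u,v=map(int,w2px(c2,W2,[.5847,.1138,.03]))
cv2.imwrite("pics/w3.png",np.hstack([cv2.resize(im[60:320,200:460],(400,400)),cv2.resize(s[v-50:v+50,u-50:u+50],(400,400),interpolation=cv2.INTER_CUBIC)]))
print(u,v)
E
```

```text
299 186
```

View pics/w3.png

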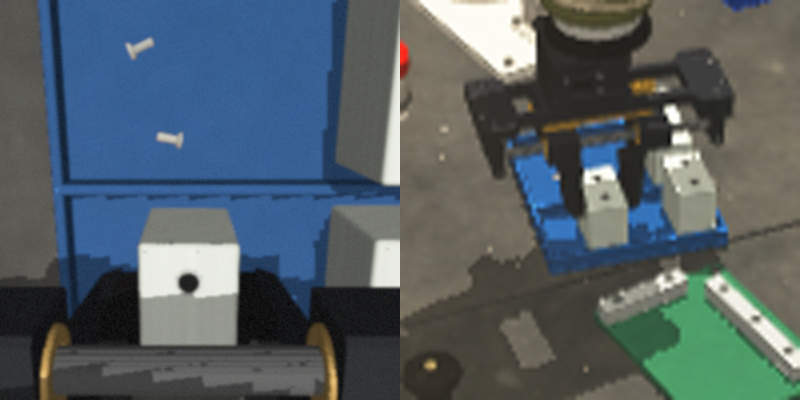

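The blank sits between the row walls, clear of the fixed blank. I'll probe slightly lower to tell floor contact from lag.

Emit:
{"api": "servo_tool", "payload": {
  "plan": [
    [0.02,[0,0,0.001],0],
    [0.02,[0,0,0],0]
  ]
}}

```text
t: 6.02
position: [0.5851, 0.1139, 0.0311]
tcp_rot: [-2.36, -2.073, 0.001]
ft_force: [-8.4, -0.7, 16.2]
gripper_width: 0.0297
grasp_force: 30.0
```

Emit:
{"api": "servo_tool", "payload": {
  "plan": [
    [0.02,[0,0,-0.0015],0],
    [0.02,[0,0,0],0],
    [0.034,[0,0,0],0],
    [0.042,[0,0,0],0],
    [0.046,[0,0,0],0],
    [0.046,[0,0,0],0],
    [0.046,[0,0,0],0],
    [0.046,[0,0,-0.01],0],
    [0.046,[0,0,-0.02],0],
    [0.046,[0,0,-0.03],0],
    [0.046,[0,0,-0.035],0],
    [0.046,[0,0,0],0]
  ]
}}

```text
t: 7.02
position: [0.5885, 0.1136, 0.1329]
tcp_rot: [2.354, 2.068, 0.014]
ft_force: [0.8, 0.3, 0.7]
gripper_width: 0.0459
grasp_force: 0.0
```

```bash
python3 - <<'E'
from h import *
c,W=cam("wrist"); im=capture("wrist"); cv2.imwrite("pics/w4.png",im)
c,W=cam("side"); s=capture("side"); cv2.imwrite("pics/s4.png",s)
delta([.4195,-.1499,.15],-12)
cv2.imwrite("pics/v4.png",np.hstack([cv2.resize(im[40:340,180:480],(400,400)),cv2.resize(s[136:236,249:349],(400,400),interpolation=cv2.INTER_CUBIC)]))
E
```

```text
t 7.12 pos [0.5864 0.1135 0.1274] yyaw -7.4 j6 0.12 tilt [ 0.003 -0.    -1.   ] | shift mm [-282.7 -131.4  -23.1] turn 4.6
```

View pics/v4.png

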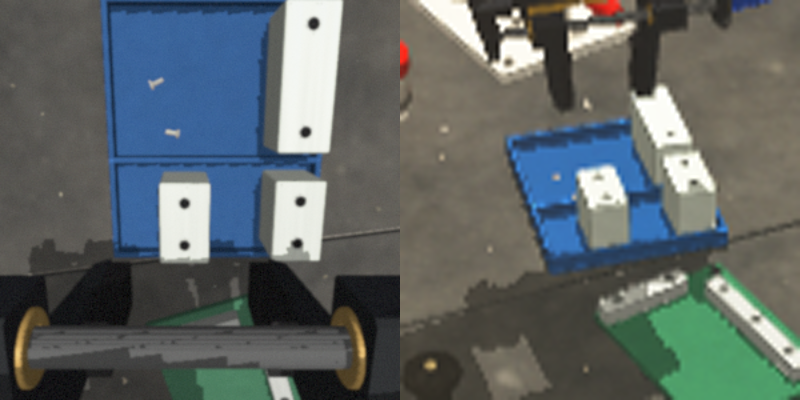

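The short blank (crop top (185,222)) stands parallel to and in line with the fixed one. Numeric check on it, plus moving numbers for the long blank.

```bash
python3 - <<'E'
from h import *
c,W=cam("wrist"); im=cv2.imread("pics/w4.png")
for uv in ((180+170*3//4,40+222*3//4),(180+315*3//4,40+222*3//4)): blob(im,c,W,uv,.049)
c,W=cam("side"); s=cv2.imread("pics/s4.png")
blob(s,c,W,(183+237*100//253,125+340*100//253),.045,150)
E
```

```text
[[300.0, 178.0], [336.0, 178.0], [336.0, 234.0], [300.0, 234.0]]
ctr [0.5832 0.1154] len [0.0274 0.0454 0.0288 0.0454] ang [172.6  83.3 172.6  81.5]
[[383.8999938964844, 232.1999969482422], [387.5, 173.8000030517578], [423.70001220703125, 176.10000610351562], [420.0, 234.39999389648438]]
ctr [0.6496 0.1083] len [0.0471 0.0276 0.0473 0.0291] ang [ 82.4 169.   84.2 168.8]
[[268.20001220703125, 245.6999969482422], [280.3999938964844, 244.1999969482422], [283.3999938964844, 267.79998779296875], [271.20001220703125, 269.3999938964844]]
ctr [ 0.4195 -0.1496] len [0.0312 0.0821 0.0295 0.0818] ang [167.5  75.6 166.8  76.8]
```

Emit:
{"api": "servo_tool", "payload": {
  "plan": [
    [0.088,[-0.016,-0.006,-0.02],0],
    [0.088,[-0.032,-0.013,-0.01],0],
    [0.088,[-0.032,-0.013,-0.01],0],
    [0.088,[-0.032,-0.013,-0.01],0],
    [0.088,[-0.032,-0.013,-0.01],0],
    [0.088,[-0.032,-0.013,-0.01],0],
    [0.088,[-0.032,-0.013,-0.005],0],
    [0.088,[-0.032,-0.013,0],0],
    [0.088,[-0.019,-0.007,0],6.4],
    [0.088,[0,0,0],0],
    [0.088,[0,0,0],0],
    [0.088,[0,0,0],0]
  ]
}}

```text
t: 8.12
position: [0.4495, -0.1293, 0.2002]
tcp_rot: [-2.469, -1.94, 0.0]
ft_force: [-0.7, -0.3, -0.4]
gripper_width: 0.0879
grasp_force: 0.0
```

```bash
python3 - <<'E'
from h import *
c,W=cam("wrist"); im=capture("wrist"); cv2.imwrite("pics/w5.png",im)
u,v=map(int,w2px(c,W,[.4195,-.1497,.045])); print(u,v)
P=blob(im,c,W,(u+5,v),.045,170); delta([*P.mean(0),.07],-13.8)
E
```

```text
299 212
[[285.0, 173.0], [314.0, 173.0], [314.0, 230.0], [285.0, 230.0]]
ctr [ 0.4222 -0.139 ] len [0.0294 0.0615 0.031  0.0615] ang [166.4  76.  166.4  74.5]
t 8.17 pos [ 0.4496 -0.129   0.2003] yyaw -13.7 j6 -0.3 tilt [-0.001  0.001 -1.   ] | shift mm [-16.3 -24.1 130.3] turn 0.1
```

View pics/w5.png

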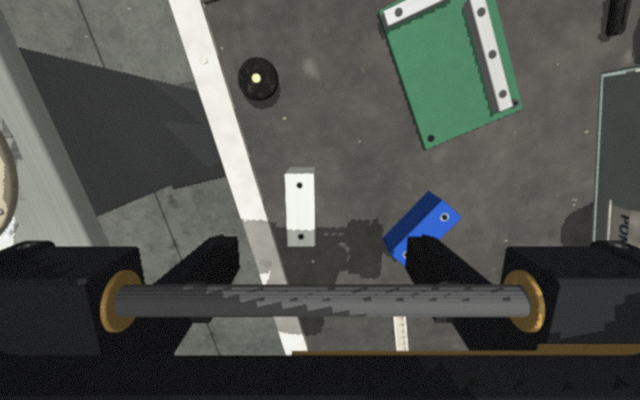

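The wrist view shows the long blank's top spanning (285,173) to (315,247), with its lower part in shadow. The jig plate's near corners are at (427,150) and (521,107), the back fence is on the right, and the knob is at (258,78).

```bash
python3 - <<'E'
from h import *
c,W=cam("wrist")
P=rect(c,W,[(285,173),(314,173),(316,247),(287,247)],.045); delta([*P.mean(0),.07],-13.8)
q=lambda u,v,z:px2w(c,W,u,v,z)[:2]
a=q(427,150,.008);b=q(521.5,106.5,.008);d=q(381,24,.008)
f=lambda v:np.degrees(np.arctan2(v[1],v[0]))
print(a,b,np.linalg.norm(b-a),f(b-a),f(d-a),np.linalg.norm(d-a))
g=q(488,113,.023);h=q(463,10,.023);print("back fence inner top edge",g,h,f(h-g))
x=(b-a)/np.linalg.norm(b-a);t=np.radians(f(b-a));y=np.array([-x[1],x[0]])
ctr=(a+b)/2+.075*y; print("ctr",ctr,"corner",ctr+.023*x+.055*y,"home",ctr+.008*x+.015*y,"fence x check",(g-ctr)@x,(h-ctr)@x)
E
```

```text
ctr [ 0.421  -0.1486] len [0.0294 0.0811 0.0315 0.0811] ang [166.4  77.5 166.5  76.1]
t 8.17 pos [ 0.4496 -0.129   0.2003] yyaw -13.7 j6 -0.3 tilt [-0.001  0.001 -1.   ] | shift mm [-25.8 -23.1 130.3] turn 0.1
[ 0.57077667 -0.12292073] [ 0.6761768  -0.10079159] 0.10769812816228265 11.8572333785443 101.09956791929193 0.13815994080722946
back fence inner top edge [ 0.63284421 -0.09753168] [0.61866289 0.00259255] 98.06159405861156
ctr [ 0.60806621 -0.03845646] corner [0.61927439 0.02009588] home [ 0.6128134  -0.02213273] fence x check 0.01211090084718513 0.018805073253228808
```

Emit:
{"api": "servo_tool", "payload": {
  "plan": [
    [0.088,[-0.0258,-0.0231,0.01],0],
    [0.088,[0,0,0.03],0],
    [0.088,[0,0,0.035],0],
    [0.088,[0,0,0.03],0],
    [0.088,[0,0,0.02],0],
    [0.088,[0,0,0],0],
    [0.088,[0,0,0],0]
  ]
}}

```text
t: 8.75
position: [0.421, -0.1487, 0.0755]
tcp_rot: [-2.469, -1.94, 0.001]
ft_force: [-0.2, -0.4, 0.3]
gripper_width: 0.088
grasp_force: 0.0
```

```bash
python3 - <<'E'
from h import *
delta([.421,-.1488,.022],-13.3)
E
```

```text
t 8.75 pos [ 0.421  -0.1487  0.0755] yyaw -13.7 j6 -0.37 tilt [-0.002  0.001 -1.   ] | shift mm [-0.2  0.1 53.5] turn -0.4
```

Emit:
{"api": "servo_tool", "payload": {
  "plan": [
    [0.088,[0,0,0.02],0],
    [0.088,[0,0,0.02],0],
    [0.088,[0,0,0.0135],0],
    [0.06,[0,0,0],0],
    [0.02,[0,0,0],0],
    [0.02,[0,0,0],0],
    [0.02,[0,0,0],0],
    [0.02,[0,0,0],0],
    [0.02,[0,0,0],0],
    [0.02,[0,0,0],0],
    [0.02,[0,0,0],0],
    [0.02,[0,0,0],0]
  ],
  "squeeze": 40
}}

```text
t: 9.75
position: [0.4207, -0.1495, 0.0223]
tcp_rot: [-2.472, -1.938, 0.0]
ft_force: [-6.3, 1.0, 3.7]
gripper_width: 0.03
grasp_force: 2.6
```

Emit:
{"api": "servo_tool", "payload": {
  "plan": [
    [0.02,[0,0,0],0],
    [0.02,[0,0,0],0],
    [0.02,[0,0,0],0]
  ]
}}

```text
t: 10.0
position: [0.4207, -0.1495, 0.0223]
tcp_rot: [-2.472, -1.938, 0.0]
ft_force: [-0.9, 0.3, 2.7]
gripper_width: 0.0296
grasp_force: 40.0
```

```bash
python3 - <<'E'
from h import *
s=observe(); print(s["ft_force"],s["gripper_width"]); delta([.421,-.1488,.12],11.5)
E
```

```text
[-0.8570512   0.28049093  2.68853553] 0.02959584093074243
t 10.0 pos [ 0.4207 -0.1495  0.0223] yyaw -13.8 j6 -0.37 tilt [-0.  0. -1.] | shift mm [  0.7   0.1 -97.7] turn -25.3
```

Emit:
{"api": "servo_tool", "payload": {
  "plan": [
    [0.02,[0,0,-0.01],0],
    [0.02,[0,0,-0.03],0],
    [0.02,[0,0,-0.03],-6.3],
    [0.02,[0,0,-0.02],-6.4],
    [0.02,[0,0,0],-6.3],
    [0.02,[0,0,0],-6.3]
  ]
}}

```text
t: 10.5
position: [0.421, -0.1496, 0.1131]
tcp_rot: [1.98, 2.437, 0.0]
ft_force: [-0.4, -0.8, -2.9]
gripper_width: 0.0298
grasp_force: 40.0
```

Emit:
{"api": "servo_tool", "payload": {
  "plan": [
    [0.02,[0.0095,0.0305,0],0],
    [0.02,[0.0095,0.0305,0],0],
    [0.02,[0.0095,0.0305,0],0],
    [0.02,[0.0095,0.0305,0],0],
    [0.02,[0.0095,0.0305,0],0],
    [0.02,[0.0095,0.0305,0],0],
    [0.02,[0,0,0],0],
    [0.02,[0,0,0],0],
    [0.02,[0,0,0],0]
  ]
}}

```text
t: 11.25
position: [0.588, -0.0571, 0.1115]
tcp_rot: [-1.986, -2.432, 0.001]
ft_force: [-1.0, -0.4, -3.3]
gripper_width: 0.0296
grasp_force: 40.0
```

```bash
python3 - <<'E'
from h import *
c,W=cam("wrist"); im=capture("wrist"); cv2.imwrite("pics/w6.png",im); delta([.5894,-.0575,.11],11.5)
E
```

```text
t 11.3 pos [ 0.5879 -0.0574  0.1117] yyaw 11.5 j6 -0.5 tilt [-0.002  0.    -1.   ] | shift mm [-0.4  1.5  1.7] turn -0.0
```

View pics/w6.png

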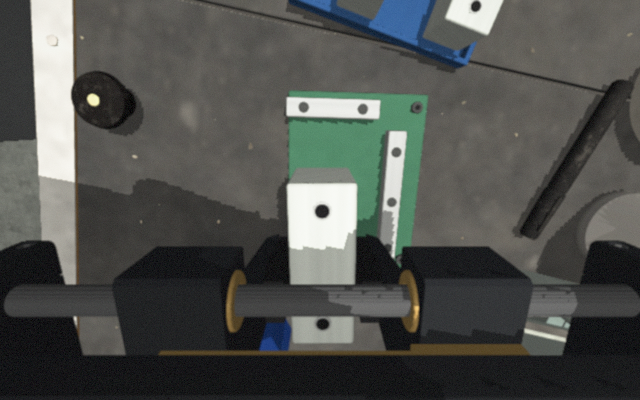

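The side fence's top face spans about (286,98) to (380,119). The back fence's inner edge runs from (388,131) to (380,248), and the held blank hangs over the plate. Extracting the fence edges numerically.

```bash
python3 - <<'E'
from h import *
c,W=cam("wrist"); im=cv2.imread("pics/w6.png"); lum=im.min(2).astype(int)
q=lambda u,v,z:px2w(c,W,u,v,z)[:2]
def fit(P):
    vx,vy,x0,y0=cv2.fitLine(np.array(P,np.float32),cv2.DIST_HUBER,0,1e-4,1e-4).ravel(); return np.array([x0,y0]),np.degrees(np.arctan2(vy,vx))%180
S=[];B=[]
for u in range(292,376,3):
    col=lum[85:135,u]; on=np.where(col>150)[0]
    S.append((u,85+on.max()+.5))
for v in range(136,226,3):
    row=lum[v,372:412]; on=np.where(row>150)[0]
    if len(on): B.append((372+on.min()-.5,v))
print(S[::6],B[::6])
p,a=fit([q(u,v,.023) for u,v in S]); r,b=fit([q(u,v,.023) for u,v in B]); print("side",p,a,"back",r,b)
t=np.radians(((a+b-90)/2)); x=np.array([np.cos(t),np.sin(t)]);y=np.array([-x[1],x[0]])
X=r@x;Y=p@y; print("jig deg",np.degrees(t),"corner",X*x+Y*y,"home",(X-.015)*x+(Y-.04)*y)
s=observe()["position"][:2]; print("to home from tcp jig x,y mm",(X-.015-s@x)*1e3,(Y-.04-s@y)*1e3)
for z in (.089,):
    e=[(298,170),(352,170)]; E=[q(*k,z) for k in e]; print("blank end bottom",E,[ (k@x-s@x,k@y-s@y) for k in E])
E
```

```text
[(292, np.float64(115.5)), (310, np.float64(116.5)), (328, np.float64(116.5)), (346, np.float64(117.5)), (364, np.float64(118.5))] [(np.float64(388.5), 136), (np.float64(386.5), 154), (np.float64(385.5), 172), (np.float64(383.5), 190), (np.float64(382.5), 208)]
side [0.5850814  0.01241983] 9.489636 back [ 0.6320936  -0.02825321] 100.27618
jig deg 9.882908 corner [0.62383133 0.01917087] home [ 0.61591935 -0.02281008]
to home from tcp jig x,y mm 33.56808137285405 29.30296739259561
blank end bottom [array([ 0.56601964, -0.02156674]), array([ 0.59609009, -0.01541948])] [(np.float64(-0.015377735229899492), np.float64(0.039092409471843226)), (np.float64(0.015301576646117199), np.float64(0.03998729306476581))]
```

Emit:
{"api": "servo_tool", "payload": {
  "plan": [
    [0.02,[0,0,0.015],1.5],
    [0.02,[0,0,0.025],0],
    [0.02,[0,0,0.02],0],
    [0.02,[0,0,0.012],0],
    [0.02,[0,0,0.005],0],
    [0.02,[0,0,0],0],
    [0.02,[0,0,0.0015],0],
    [0.02,[0,0,0],0],
    [0.02,[0,0,0],0]
  ]
}}

```text
t: 12.05
position: [0.5891, -0.0574, 0.0347]
tcp_rot: [2.019, 2.405, 0.001]
ft_force: [0.7, -0.1, -2.4]
gripper_width: 0.0295
grasp_force: 40.0
```

```bash
python3 - <<'E'
from h import *
delta([.6159,-.0228,.0303],10); print(observe()["ft_force"])
E
```

```text
t 12.05 pos [ 0.5891 -0.0574  0.0347] yyaw 10.0 j6 -0.47 tilt [ 0.002 -0.    -1.   ] | shift mm [29.4 32.4  4.4] turn -0.0
[ 0.71870675 -0.11495425 -2.36394533]
```

Lowering to contact with the plate.

Emit:
{"api": "servo_tool", "payload": {
  "plan": [
    [0.02,[0,0,0.002],0],
    [0.02,[0,0,0.001],0],
    [0.02,[0,0,0],0],
    [0.02,[0,0,0],0]
  ]
}}

```text
t: 12.38
position: [0.5888, -0.0571, 0.0308]
tcp_rot: [-2.019, -2.406, 0.0]
ft_force: [-0.6, 0.3, -3.1]
gripper_width: 0.0298
grasp_force: 40.0
```

Emit:
{"api": "servo_tool", "payload": {
  "plan": [
    [0.02,[0,0,0.0008],0],
    [0.02,[0,0,0],0],
    [0.02,[0,0,0],0]
  ]
}}

```text
t: 12.63
position: [0.5889, -0.0572, 0.0303]
tcp_rot: [2.019, 2.406, 0.0]
ft_force: [-1.0, 0.3, 2.4]
gripper_width: 0.0295
grasp_force: 40.0
```

On the plate. Sliding towards the back fence (tool +y).

Emit:
{"api": "servo_tool", "payload": {
  "plan": [
    [0.02,[0,0.008,0],0],
    [0.02,[0,0.01,0],0],
    [0.02,[0,0.007,0],0],
    [0.02,[0,0.003,0],0],
    [0.02,[0,0.001,0],0],
    [0.02,[0,0,0],0]
  ]
}}

```text
t: 13.13
position: [0.6172, -0.0522, 0.0303]
tcp_rot: [-2.019, -2.407, 0.001]
ft_force: [-4.8, -1.2, 6.0]
gripper_width: 0.0298
grasp_force: 40.0
```

Emit:
{"api": "servo_tool", "payload": {
  "plan": [
    [0.02,[0,0.001,0],0],
    [0.02,[0,0.001,0],0],
    [0.02,[0,0,0],0]
  ]
}}

```text
t: 13.38
position: [0.6189, -0.0519, 0.0303]
tcp_rot: [-2.019, -2.406, 0.002]
ft_force: [-6.5, -0.7, 6.7]
gripper_width: 0.0298
grasp_force: 40.0
```

Emit:
{"api": "servo_tool", "payload": {
  "plan": [
    [0.02,[0,0.001,0],0],
    [0.02,[0,0,0],0],
    [0.02,[0,0,0],0]
  ]
}}

```text
t: 13.63
position: [0.6199, -0.0518, 0.0304]
tcp_rot: [-2.019, -2.406, 0.002]
ft_force: [-5.7, -1.0, 6.1]
gripper_width: 0.0296
grasp_force: 40.0
```

Emit:
{"api": "servo_tool", "payload": {
  "plan": [
    [0.02,[0,0.001,0],0],
    [0.02,[0,0,0],0],
    [0.02,[0,0,0],0]
  ]
}}

```text
t: 13.88
position: [0.6208, -0.0516, 0.0304]
tcp_rot: [-2.019, -2.406, 0.002]
ft_force: [-6.8, -1.3, 8.3]
gripper_width: 0.0296
grasp_force: 40.0
```

Emit:
{"api": "servo_tool", "payload": {
  "plan": [
    [0.02,[0,0.001,0],0],
    [0.02,[0,0,0],0],
    [0.02,[0,0,0],0]
  ]
}}

```text
t: 14.13
position: [0.6209, -0.0515, 0.0304]
tcp_rot: [-2.018, -2.405, 0.004]
ft_force: [-10.4, -1.8, 9.1]
gripper_width: 0.0294
grasp_force: 40.0
```

Emit:
{"api": "servo_tool", "payload": {
  "plan": [
    [0.02,[0,0.001,0],0],
    [0.02,[0,0,0],0],
    [0.02,[0,0,0],0]
  ]
}}

```text
t: 14.38
position: [0.621, -0.0515, 0.0304]
tcp_rot: [-2.017, -2.403, 0.006]
ft_force: [-14.0, -3.5, 13.0]
gripper_width: 0.0294
grasp_force: 40.0
```

Back fence reached (motion stalled, force rising). Easing slightly and sliding towards the side fence (tool +x).

Emit:
{"api": "servo_tool", "payload": {
  "plan": [
    [0.02,[0.002,-0.0015,-0.0003],0],
    [0.02,[0.006,0,0],0],
    [0.02,[0.007,0,0],0],
    [0.02,[0.006,0,0],0],
    [0.02,[0.003,0,0],0],
    [0.02,[0.001,0,0],0],
    [0.02,[0,0,0],0]
  ]
}}

```text
t: 14.97
position: [0.617, -0.0282, 0.0305]
tcp_rot: [2.02, 2.405, -0.004]
ft_force: [-5.6, -7.7, 3.6]
gripper_width: 0.0296
grasp_force: 40.0
```

```bash
python3 - <<'E'
from h import *
delta([.6159,-.0228,.0303],10); print(observe()["ft_force"])
E
```

```text
t 14.97 pos [ 0.617  -0.0282  0.0305] yyaw 10.0 j6 -0.41 tilt [-0.001 -0.002 -1.   ] | shift mm [ 5.5 -0.2  0.2] turn -0.0
[-5.64381474 -7.7362408   3.6218862 ]
```

Emit:
{"api": "servo_tool", "payload": {
  "plan": [
    [0.02,[0.0015,0,0],0],
    [0.02,[0.0015,0,0],0],
    [0.02,[0,0,0],0]
  ]
}}

```text
t: 15.22
position: [0.6166, -0.0255, 0.0305]
tcp_rot: [2.02, 2.405, -0.004]
ft_force: [-5.6, -10.1, 3.4]
gripper_width: 0.0299
grasp_force: 40.0
```

Emit:
{"api": "servo_tool", "payload": {
  "plan": [
    [0.02,[0.001,0,0],0],
    [0.02,[0,0,0],0],
    [0.02,[0,0,0],0]
  ]
}}

```text
t: 15.47
position: [0.6164, -0.0247, 0.0305]
tcp_rot: [2.02, 2.405, -0.004]
ft_force: [-5.5, -9.1, 3.1]
gripper_width: 0.0297
grasp_force: 40.0
```

Emit:
{"api": "servo_tool", "payload": {
  "plan": [
    [0.02,[0.001,0,0],0],
    [0.02,[0,0,0],0],
    [0.02,[0,0,0],0]
  ]
}}

```text
t: 15.72
position: [0.6164, -0.0242, 0.0305]
tcp_rot: [2.02, 2.404, -0.005]
ft_force: [-5.2, -12.4, 2.8]
gripper_width: 0.0294
grasp_force: 40.0
```

Emit:
{"api": "servo_tool", "payload": {
  "plan": [
    [0.02,[0.001,0,0],0],
    [0.02,[0,0,0],0],
    [0.02,[0,0,0],0]
  ]
}}

```text
t: 15.97
position: [0.6164, -0.0242, 0.0305]
tcp_rot: [2.019, 2.403, -0.007]
ft_force: [-5.9, -17.3, 3.3]
gripper_width: 0.0298
grasp_force: 40.0
```

Emit:
{"api": "servo_tool", "payload": {
  "plan": [
    [0.02,[0.001,0,0],0],
    [0.02,[0,0,0],0],
    [0.02,[0,0,0],0]
  ]
}}

```text
t: 16.22
position: [0.6164, -0.0242, 0.0306]
tcp_rot: [2.018, 2.402, -0.008]
ft_force: [-5.1, -21.3, 2.5]
gripper_width: 0.0296
grasp_force: 40.0
```

Emit:
{"api": "servo_tool", "payload": {
  "plan": [
    [0.02,[0,0.001,0],0],
    [0.02,[0,0.001,0],0],
    [0.02,[0,0,0],0],
    [0.02,[0,0,0],0],
    [0.02,[0,0,0],0],
    [0.02,[0,0,0],0],
    [0.02,[0,0,0],0]
  ]
}}

```text
t: 16.8
position: [0.6165, -0.0241, 0.0306]
tcp_rot: [2.02, 2.405, -0.013]
ft_force: [-15.0, -23.5, 7.7]
gripper_width: 0.0299
grasp_force: 40.0
```

```bash
python3 - <<'E'
from h import *
im=capture("wrist"); s=capture("side")
cv2.imwrite("pics/w7.png",np.hstack([cv2.resize(im[60:320,200:460],(400,400)),cv2.resize(s[140:260,260:380],(400,400),interpolation=cv2.INTER_CUBIC)]))
delta([.6159,-.0228,.0303],10); print(observe()["ft_force"],observe()["grasp_force"])
E
```

```text
t 16.9 pos [ 0.6165 -0.0241  0.0306] yyaw 9.9 j6 -0.4 tilt [-0.005 -0.007 -1.   ] | shift mm [ 1.3 -0.3  0.3] turn -0.1
[-14.49217328 -23.7581383    8.07938426] 40.00775042921305
```

View pics/w7.png

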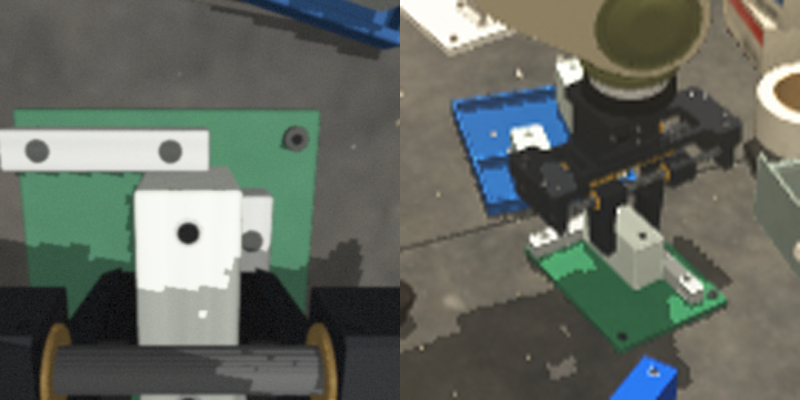

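The blank is in the corner: its end is at the side fence (crop about (185,170)) and its long side at the back fence (about (243,230)). About 18 N presses towards the back fence and 21 N towards the side fence. Handing in.

```bash
python3 -c "
from station import *
print(close_job())"
```

```text
the job is handed in; nothing more can be done
None
```

The job is handed in at about 17 s of the 67 s: the short blank is released in the short row, and the long blank is held in the jig corner, pressed against both fences; no verdict came back.

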